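# Zero the scale, choose the double dose and start the coffee grinder

### The job

The dosing cup is standing ready on the little scale under the grinder's spout: with light taps of the fingertips, press the scale's wide tare key, then rock the grinder's dose switch fully over to its two-bead end, then press in the long start bar, letting each go before the next. Keep off the scale's small round off key, and do not pick up or shift the scale, the cup or anything else on the counter.

Things in the scene. Friction and masses are not known exactly. Their poses are not given: they have to be found in the camera images.
- grinder: Black coffee grinder, fixed. Origin on the counter under its spout; x from tray to tower, y left. Base x -148 to 215 mm, 164 wide, 12 high. Head 150 wide overhangs the tray, underside z 148 mm; its sloping top, the key panel, rises at 25 deg from (x -27, z 192) to (x 56, z 231) mm. Behind x 55 tower 235 high, on it a round hopper (centre x 137, radius 60, top z 340 mm). Spout end z 124 mm.
- start_top (a point): Middle of the top of the start bar: plain aluminium bar, 62 mm (y) by 22 mm (x), the lower, nearer control on the panel, 8 mm proud of it. Site z = the panel's outward normal (up, leaning 25 deg towards the robot), y along the bar, x up the slope. Press along -z.
- start_key (a joint): Travel of the start bar along the panel normal: 0 released, 0.0075 m at its stop. Spring: begins to move at 1.2 N, 5 N at 4.3 mm, 8 N at the stop; counts as pressed beyond 0.0025 m. Springs back when let go.
- two_bead_end (a point): Top of the dose switch at its end with two small black beads, 20 mm right (-y) of the pivot; up at the start. Switch: shallow V-shaped aluminium rocker, 60 mm (y) by 24 mm, centred 40 mm further up the slope than the start bar; 8 mm proud at its middle; an end fully down lies parallel to the panel, the other slopes up (18 mm proud at its tip). Press along the panel's normal (z of start_top).
- one_bead_end (a point): Top face of the dose switch at its one-bead end, 20 mm left (grinder +y) of the pivot; one bead marks it. This end is down at the start.
- dose_rocker (a joint): Tilt of the dose switch: -0.16 rad with the one-bead end fully down, +0.16 with the two-bead end fully down (6.4 mm travel at the point two_bead_end), a stop at each end. Friction, no spring: about 2 N at the point, stays where it is left; its rubber boot gives 0.4 mm per N, at most 4 mm. Starts at -0.16 to -0.13; beyond +0.11 is set to two beads.
- scale: Loose black coffee scale, 164 mm (x) by 124 mm (y), 0.55 kg, standing on the grinder's tray; origin under its centre, z up, x pointing away from the robot to the tower. Top at z = 20 mm, the rear 114 mm of it a steel platform. The front strip (robot side) carries the two keys.
- tare_top (a point): Middle of the top of the tare key: wide grey pad, 38 mm (y) by 20 mm (x), at x -61, y -34 mm on the scale (right of the front strip seen from the robot), 7.2 mm proud. Site z up; press down, or with the tool tilted back towards the robot: the grinder's head overhangs from about 75 mm behind this point.
- tare_key (a joint): Travel of the tare key: 0 released, 0.0065 m at its stop. Spring: begins to move at 1 N, 5 N at 4.5 mm, 7 N at the stop; counts as pressed beyond 0.002 m. Springs back.
- off_top (a point): Centre of the top face of the scale's off key: small round grey pad, 14 mm across, at x = -61, y = +43 mm on the scale (left of its front strip), 7.2 mm proud. Not to be pressed.
- scale_off_key (a joint): Travel of the off key: 0 released, 0.0065 m at its stop; pressed beyond 0.002 m.
- dosing_cup: Loose stainless cup, 58 mm across, 72 mm high, 0.14 kg, open on top, standing on the scale's platform under the spout; origin at the centre of its underside. It stays there.
- caddy: Clear acrylic caddy, fixed, 180 deep x 250 wide x 184 mm high, standing on the other side of the counter from the grinder; origin at counter level at the middle of its front edge, x pointing to its back.
- door_knob (a point): Little aluminium knob, 14 mm across, on the caddy's clear front door (128 mm wide, 164 mm high), which slides sideways 116 mm and stands wherever it was left. Leave it so.
- saucer: Porcelain saucer, 136 mm across, 18 mm high, lying left of the grinder's tray; origin at the centre of its underside. Bystander.
- scoop: Aluminium scoop, 140 mm long, 48 mm wide, 30 mm high, lying across in front of the tray; origin under its middle, x towards its bowl. Bystander.
- espresso_cup: Porcelain espresso cup, 62 mm across, 58 mm high, right of the grinder's head; origin at the centre of its underside. Bystander.
- tamper: Stainless tamper, 58 mm across, 87 mm high, standing in front of the caddy; origin at the centre of its underside. Bystander.
- brush: Wooden brush, 150 mm long, 20 mm high, lying across in front of the caddy; origin under its middle. Bystander.
- funnel: Stainless dosing funnel, 80 mm across the mouth, 48 mm high, standing inside the caddy; origin at the centre of its underside. Bystander.
- bellows: Dark silicone bellows, 68 mm across, 64 mm high, standing inside the caddy; origin at the centre of its underside. Bystander.
Things that resemble listed ones, but are neither listed nor needed, are in the scene too. Of the things that look like the scale, the largest one is meant.

How it is judged:
By the outcome, as a careful person would: the job done as asked, in the order asked, and still so for the second after the job is handed in, with the robot touching nothing.
It also fails if it takes over 48 s, if anything falls off the work surface, if the arm or the gripper's body presses on something with over 40 N, if the wrist force passes 120 N, or if a joint passes its speed limit or range.

### The arm

A 6-joint arm with a two-finger parallel gripper is mounted at the origin on the work surface. World frame = base frame: x ahead of the robot, y to its left, z up, the work surface at z = 0. Lengths are in m, angles in rad, forces in N, time in s.
With the tool pointing down it reaches from about 0.35 to 0.85 m from the base axis. Payload 8.1 kg.
Tool frame: the origin (TCP) lies at the very end of the fingers, on their centre line; the grasp point (between the pads) lies 19 mm behind it; z points along the fingers, y is the line along which they close (so a half turn about z gives the same grasp; the last joint's range is limited). The gripper opens to 93 mm and grips with 3 to 60 N. Pads are 15 mm wide; open, the fingers measure 128 mm over their backs; the gripper's body (75 mm by 188 mm) begins 65 mm behind the grasp point.
Start: joints at [1.062, 0.13, 1.488, -0, 1.523, -0.085], TCP at [0.247, 0.547, 0.219] pointing down, gripper open.
Joint ranges: [-2.96, 2.96], [-0.89, 2.26], [0.02, 2.5], [-1.34, 4.48], [0, 2.73], [-2.66, 2.66]. Speed limits (rad/s): [2.39, 2.39, 2.79, 3.14, 3.14, 3.14].

### API

Orientations are given as a rotation vector (axis times angle).
In Python, from plant import robot, imaging gives the robot as it stands.
- The arm moves only by the tool jog_arm, never from a script. Its argument "rows" is a list of rows, each a list of 2 entries, a list of its own where there are three numbers: the shift along the tool's x, y, z each as a share of 0.2 m, from -1 to 1, then the turn, a rotation vector about the tool's x, y, z each as a share of pi/2 rad, from -1 to 1. A call has 1 to 5 rows; each row is the pose to reach, as a shift and turn from the pose commanded when the call began, along the tool's axes at that moment; what a row does not reach only later rows make up. A row lasts 1/10 s, in which the tool goes at most 50 mm and 8.59 degrees, less where a joint would pass 70% of its speed; a pose out of reach is approached as far as the arm can. A call with a number of a shift or a turn outside -1 to 1 is refused whole. A call with a gripper value outside its range is refused whole. "hand" is the closure, from -1 (fully open) to 1 (shut), set as the call begins (left out, the last holds). The fingers move at their own pace and stop on an object; "squeeze" is the grip in N (left out, the last holds). Time passes only in rows, so rows that repeat a pose let the fingers close. It gives the time, the measured TCP pose, the force, the opening and the grip force at its end, in the units of the state.
- robot.read_state(): the state, without advancing time (a new reading comes with each control period).
- imaging.read_camera(name): name is "scene" or "side" or "wrist"; returns a dict with "frame" (480x640x3 uint8, red, green, blue), "vertical_fov" (degrees; the focal length in pixels is half the picture's height over the tangent of half this angle, whatever the lens; pixels are square), "cx", "cy" (the principal point, pixels), "R" (3x3) and "t" (3): a world point X has camera coordinates R X + t. Camera axes: x right, y down, z forward; pixel columns grow to the right and rows downward; lengths in m; the calibration is good to about 2 mm. A picture is of the moment at which its call begins. There is no depth.
- robot.close_job(): hands the job in; it is judged then, once.
The state is a dict: "t": time; "q": joint angles; "dq": joint speeds; "joint_torque": joint torques, N m; "tool_pos": TCP position; "orientation": TCP orientation; "force": force on the tool from outside, world axes, zero at the start; "wrist_torque": the same for the moment, N m; "opening": finger opening in m; "gripper_force": force on a finger pad.
Only numpy, scipy, OpenCV 4.12 (cv2) and the standard library are available. Lean on these libraries where they do the work, as an engineer would, in place of code of your own. Each camera call takes 0.05 s, during which the arm holds its last target. There are 200 camera calls.

## Working session

There is one attempt and no reset: what is moved stays moved. The work goes in short steps, Python scripts to look and compute and a tool call to move; the robot and the scene stay as the last step left them, time stands still between calls to the robot, and variables do not carry over. Pictures are saved under pics/ and viewed, at most 10 in all, crops included, and the job is handed in when it is done.

Besides the shell and the picture viewer there is one more tool, called after "Call:" as name(argument=value, ...) on one line, values as JSON. jog_arm: Moves the arm, as the interface text tells. Its arguments: {"type":"object","properties":{"rows":{"type":"array"},"hand":{"type":"number"},"squeeze":{"type":"number"}},"required":["rows"]}

```bash
ls; mkdir -p pics
cat > h.py <<'E'
import numpy as np, cv2
from plant import robot, imaging
def cam(n):
    c=imaging.read_camera(n); c['f']=240/np.tan(np.radians(c['vertical_fov'])/2); c['R']=np.array(c['R']); c['t']=np.array(c['t']); return c
def ray(c,u,v):
    d=c['R'].T@np.array([(u-c['cx'])/c['f'],(v-c['cy'])/c['f'],1]); return -c['R'].T@c['t'], d
def onz(c,u,v,z):
    o,d=ray(c,u,v); return o+d*(z-o[2])/d[2]
def proj(c,X):
    p=c['R']@np.asarray(X)+c['t']; return p[:2]/p[2]*c['f']+[c['cx'],c['cy']]
E
python3 - <<'E'
from h import *
import pickle
for n in('scene','side'):
    c=cam(n); pickle.dump(c,open(n+'.pkl','wb')); cv2.imwrite(f'pics/{n}0.png',c['frame'][:,:,::-1]); print(n,c['f'],c['cx'],c['cy'],-c['R'].T@c['t'])
s=robot.read_state(); print(s['t'],s['tool_pos'],s['orientation'],s['opening'],s['force'])
E
```

```text
pics
scene 536.4766791090075 314.4126087950228 250.82340779573389 [0.64998581 0.622986   1.16093169]
side 518.3716497673117 322.27257639240656 249.0042874998215 [ 0.23857889 -0.87230894  1.04366043]
0.1 [0.24645358 0.54648334 0.21770327] [-6.60556044e-01 -3.07089937e+00  2.47933320e-03] 0.09346623201108613 [-0.32507474  0.29264949  0.46372832]
```

View pics/scene0.png

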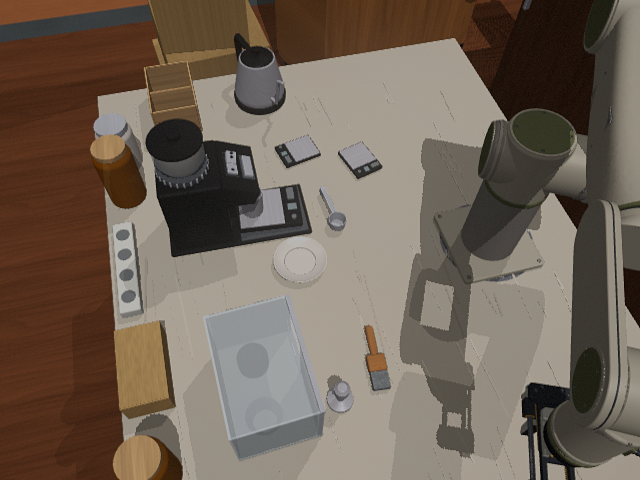

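View pics/side0.png

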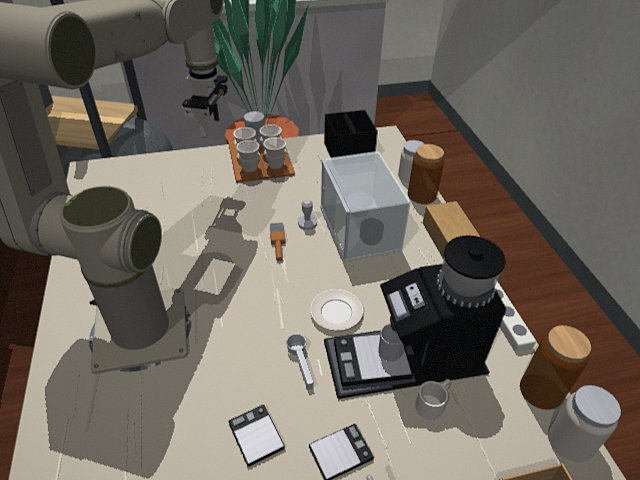

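Scene: grinder at (210,190), with its panel at (238,163). The scale candidates are the tray one (275,210), and two on the open counter at (298,150) and (360,158). The tray one is the largest and stands under the spout, so it fits. I'll confirm this in one enlarged crop of both views.

Run:
```python
import cv2,numpy as np
a=cv2.imread('pics/scene0.png')[140:245,210:315]; b=cv2.imread('pics/side0.png')[265:400,315:450]
f=lambda i:cv2.resize(i,(400,400),interpolation=cv2.INTER_CUBIC)
o=np.hstack([f(a),f(b)])
cv2.imwrite('pics/crop.png',o)
```

```text
(no output)
```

View pics/crop.png

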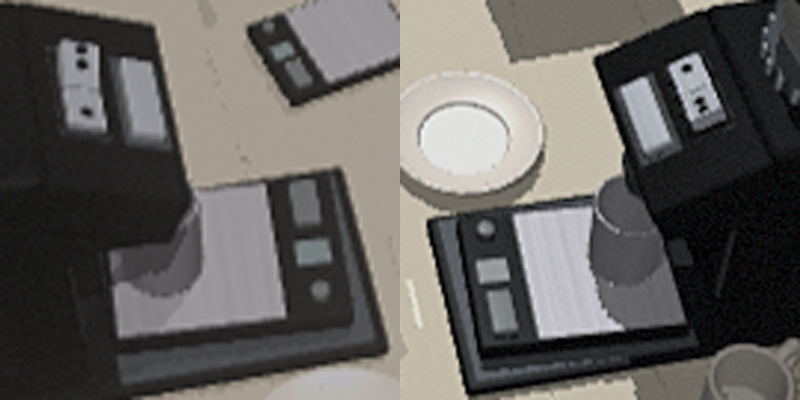

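The tray scale fits: it is the largest, carries the cup, and has its wide tare pad at scene (290,193) / side (349,370). The off key is at scene (294,216) / side (344,342). The start bar is at scene (248,167) / side (399,304). The rocker's two-bead end is at its upper end in scene and its lower end in side.

```bash
cat >> h.py <<'E'
def tri(c1,p1,c2,p2):
    o1,d1=ray(c1,*p1);o2,d2=ray(c2,*p2);A=np.stack([d1,-d2],1);s=np.linalg.lstsq(A,o2-o1,rcond=None)[0]
    a,b=o1+d1*s[0],o2+d2*s[1];return (a+b)/2,np.linalg.norm(a-b)
E
python3 - <<'E'
from h import *
import pickle
S=pickle.load(open('scene.pkl','rb'));D=pickle.load(open('side.pkl','rb'))
sc=lambda u,v:(210+u/3.81-.5,140+v/3.81-.5); sd=lambda u,v:(315+(u-400)/2.963-.5,265+v/2.963-.5)
P={}
for n,a,b in [('tare',(306,202),(502,311)),('off',(320,290),(486,229)),('disp',(313,252),(492,270)),('bar',(142,101),(648,114)),
 ('rock1',(87,112),(688,68)),('2b_mid',(81,55),(701,104)),('platFR',(266,183),(536,337)),('platFL',(287,319),(515,210)),('bar-y',(134,58),(664,149)),('bar+y',(151,141),(634,82))]:
    X,e=tri(S,sc(*a),D,sd(*b));P[n]=X;print(n,X.round(4),'gap %.4f'%e)
for n,a,b in [('tare',(306,202),(502,311)),('off',(320,290),(486,229))]:
    print(n,onz(S,*sc(*a),.0392),onz(D,*sd(*b),.0392))
v=P['off']-P['tare'];print('yaw axis y',v,np.linalg.norm(v)); v=P['bar+y']-P['bar-y'];print(v,np.linalg.norm(v))
# refine masks
for c,(x0,y0,x1,y1) in ((S,(210,140,262,182)),(D,(380,275,440,325)),(S,(270,180,305,225)),(D,(335,330,365,390))):
    g=cv2.cvtColor(c['frame'],cv2.COLOR_RGB2GRAY)[y0:y1,x0:x1];_,m=cv2.threshold(g,0,255,cv2.THRESH_OTSU)
    n,l,st,ce=cv2.connectedComponentsWithStats(m)
    for i in range(1,n):
        if st[i,4]>12: 
            r=cv2.minAreaRect(np.argwhere(l==i)[:,::-1].astype(np.float32));print((ce[i]+[x0,y0]).round(1),st[i,4],np.add(r[0],[x0,y0]).round(1),np.round(r[1],1),round(r[2]))
E
```

```text
tare [ 0.4661 -0.2502  0.0389] gap 0.0006
off [ 0.4744 -0.1742  0.0391] gap 0.0001
disp [ 0.4703 -0.2099  0.0344] gap 0.0009
bar [ 0.5729 -0.2201  0.2076] gap 0.0015
rock1 [ 0.6075 -0.2016  0.2279] gap 0.0007
2b_mid [ 0.6024 -0.2407  0.2344] gap 0.0010
platFR [ 0.4873 -0.276   0.0352] gap 0.0024
platFL [ 0.502  -0.1588  0.0359] gap 0.0018
bar-y [ 0.5716 -0.2542  0.2096] gap 0.0027
bar+y [ 0.5736 -0.1884  0.2067] gap 0.0012
tare [ 0.46587395 -0.24990916  0.0392    ] [ 0.46634032 -0.25049319  0.0392    ]
off [ 0.4744691  -0.17406702  0.0392    ] [ 0.47432625 -0.17423928  0.0392    ]
yaw axis y [0.00829004 0.07608294 0.00015959] 0.07653342112032871
[ 0.00193477  0.06584888 -0.00291785] 0.06594188589828016
[251.6 152.9] 479 [237.  160.5] [41. 48.] 90
[230.8 162.3] 216 [230.8 162.1] [25.  10.6] 84
[246.7 165.8] 192 [246.7 165.6] [22.6  9. ] 79
[385.7 277.8] 93 [388.5 279.5] [ 9. 17.] 90
[414.5 294.6] 234 [414.5 295.2] [23.6 11.6] 67
[383.8 310.5] 265 [385.  305.5] [37. 10.] 90
[397.5 303.4] 248 [397.3 303.4] [24.  10.4] 68
[280.4 198.8] 712 [287. 202.] [44. 34.] 90
[289.7 192.4] 66 [289.7 192.4] [10.4  6.3] 79
[291.8 205.6] 50 [292.  205.5] [5. 8.] 90
[349.2 332.1] 105 [349.5 332.1] [ 4.3 29.3] 86
[360.2 353.1] 334 [358.5 357. ] [42. 11.] 90
[343.4 341.6] 15 [343.5 341.5] [3. 3.] 90
[345.9 355.8] 79 [345.9 355.8] [ 7.5 10.2] 84
[348.8 369.3] 100 [348.7 369.2] [13.5  7.3] 79
```

```bash
cat >> h.py <<'E'
from scipy.spatial.transform import Rotation as Ro
def plan(pos,Rm,s=None):
    s=s or robot.read_state();R0=Ro.from_rotvec(s['orientation']);p=np.array(s['tool_pos'])
    return (R0.inv().apply(np.array(pos)-p)/.2).round(3),((R0.inv()*Rm).as_rotvec()/(np.pi/2)).round(3)
def tool(yaw,tilt): # y along grinder y; z down, tilted to point forward by tilt
    return Ro.from_euler('z',yaw)*Ro.from_euler('y',-tilt)*Ro.from_matrix(np.diag([-1.,1,-1]))
E
python3 - <<'E'
from h import *
import pickle
S=pickle.load(open('scene.pkl','rb'));D=pickle.load(open('side.pkl','rb'))
sc=lambda u,v:(210+u/3.81-.5,140+v/3.81-.5); sd=lambda u,v:(315+(u-400)/2.963-.5,265+v/2.963-.5)
fl=[onz(S,*sc(386,346),.012),onz(D,*sd(428,218),.012)];fr=onz(D,*sd(470,388),.012);print('base FL',fl,'FR',fr)
v=fl[0]-fr;print(np.linalg.norm(v),np.degrees(np.arctan2(-v[0],v[1])))
# head front-top edge corners: scene (193,188)? panel lower corners
for a,b in(((154,22),(708,0)),):pass
# refined bar / rocker from mask centres
X,e=tri(S,(246.7,165.7),D,(397.4,303.4));print('bar',X,e)
X,e=tri(S,(230.8,162.2),D,(414.5,295));print('rocker',X,e)
X,e=tri(S,(289.7,192.4),D,(348.8,369.2));print('tare',X,e)
R=tool(-.05,0);print(R.as_matrix().round(2),tool(-.05,.436).as_matrix().round(2))
print(plan([.40,.2,.25],R))
E
```

```text
base FL [array([ 0.43790492, -0.13654437,  0.012     ]), array([ 0.43693536, -0.13412635,  0.012     ])] FR [ 0.43098724 -0.29320507  0.012     ]
0.15681335445209343 -2.528369422210499
bar [ 0.57189945 -0.22086906  0.20737631] 0.000502718852546054
rocker [ 0.6067033  -0.22247685  0.22732297] 0.0005339666453299821
tare [ 0.46614923 -0.25003607  0.03963271] 5.566875008448126e-06
[[-1.    0.05  0.  ]
 [ 0.05  1.    0.  ]
 [ 0.    0.   -1.  ]] [[-0.91  0.05  0.42]
 [ 0.05  1.   -0.02]
 [-0.42 -0.   -0.91]]
(array([-1.412, -1.264, -0.16 ]), array([-0.001, -0.   , -0.238]))
```

Call:
jog_arm(rows=[[[-0.7,-0.63,-0.15],[0,0,-0.238]],[[-0.7,-0.63,-0.15],[0,0,-0.238]],[[-0.7,-0.63,-0.15],[0,0,-0.238]],[[-0.7,-0.63,-0.15],[0,0,-0.238]],[[-0.7,-0.63,-0.15],[0,0,-0.238]]], hand=1, squeeze=10)

```text
t: 0.6
tool_pos: [0.3246, 0.3711, 0.2496]
orientation: [0.085, 3.139, -0.0]
force: [-0.6, 2.1, 0.3]
opening: 0.0577
gripper_force: 0.0
```

Call:
jog_arm(rows=[[[-0.4,-1,0],[0,0,0]],[[-0.4,-1,0],[0,0,0]],[[-0.4,-1,0],[0,0,0]],[[-0.4,-1,0],[0,0,0]],[[-0.4,-1,0],[0,0,0]]])

```text
t: 1.1
tool_pos: [0.3932, 0.1676, 0.2483]
orientation: [-0.083, -3.14, 0.002]
force: [0.1, 1.3, -0.1]
opening: 0.0174
gripper_force: 0.0
```

Call:
jog_arm(rows=[[[-0.3,-1,0],[0,0,0]],[[-0.3,-1,0],[0,0,0]],[[-0.3,-1,0],[0,0,0]],[[-0.3,-1,0],[0,0,0]],[[-0.3,-1,0],[0,0,0]]])

```text
t: 1.6
tool_pos: [0.4428, -0.0359, 0.2481]
orientation: [-0.086, -3.14, 0.002]
force: [0.2, 0.3, -0.1]
opening: 0.0004
gripper_force: 0.0
```

Run:
```python
from h import *
s=robot.read_state();print(s['t'],s['tool_pos'],s['opening'],s['force'])
print(plan([.466,-.25,.12],tool(-.07,0)),plan([.466,-.25,.06],tool(-.07,0)))
```

```text
1.6 [ 0.44278418 -0.03588371  0.24806842] 0.0004365071813306059 [ 0.24697039  0.31291877 -0.05132319]
(array([-0.175, -1.062,  0.641]), array([-0.001, -0.   ,  0.01 ])) (array([-0.175, -1.062,  0.941]), array([-0.001, -0.   ,  0.01 ]))
```

Call:
jog_arm(rows=[[[-0.15,-1,0],[0,0,0.01]],[[-0.15,-1,0],[0,0,0.01]],[[-0.175,-1,0],[0,0,0.01]],[[-0.175,-1,0],[0,0,0.01]],[[-0.175,-1,0.2],[0,0,0.01]]])

```text
t: 2.1
tool_pos: [0.4708, -0.2392, 0.2135]
orientation: [0.109, 3.131, -0.01]
force: [0.8, 0.3, 0.6]
opening: 0.0003
gripper_force: 0.0
```

Run:
```python
from h import *
print(plan([.466,-.25,.065],tool(-.07,0)))
```

```text
(array([ 0.027, -0.051,  0.742]), array([-0.004,  0.006,  0.   ]))
```

Call:
jog_arm(rows=[[[0,-0.06,0.2],[0,0,0]],[[0,-0.06,0.4],[0,0,0]],[[0,-0.06,0.6],[0,0,0]],[[0,-0.06,0.7],[0,0,0]],[[0,-0.06,0.7],[0,0,0]]])

```text
t: 2.6
tool_pos: [0.4641, -0.2423, 0.0642]
orientation: [-0.102, -3.133, -0.007]
force: [0.2, -1.0, -0.6]
opening: 0.0001
gripper_force: 0.0
```

Run:
```python
from h import *
for n in ('side','scene'):
    c=cam(n); cv2.imwrite(f'pics/{n}1.png',c['frame'][:,:,::-1])
a=cv2.imread('pics/scene1.png')[150:250,215:345]; b=cv2.imread('pics/side1.png')[255:410,300:455]
cv2.imwrite('pics/c1.png',np.hstack([cv2.resize(a,(400,308)),cv2.resize(b,(308,308))]))
s=robot.read_state();print(s['tool_pos'],s['force'],s['orientation'])
print(plan([.466,-.25,.045],tool(-.07,0)))
print('tip proj',proj(cam('side'),s['tool_pos']))
```

```text
[ 0.46694497 -0.24452472  0.0688066 ] [ 0.67679963 -0.51549203  0.59114398] [-1.01910141e-01 -3.13938540e+00 -1.06782264e-03]
(array([ 0.003, -0.028,  0.119]), array([ 0.   , -0.   ,  0.003]))
tip proj [349.16323559 359.69275853]
```

View pics/c1.png

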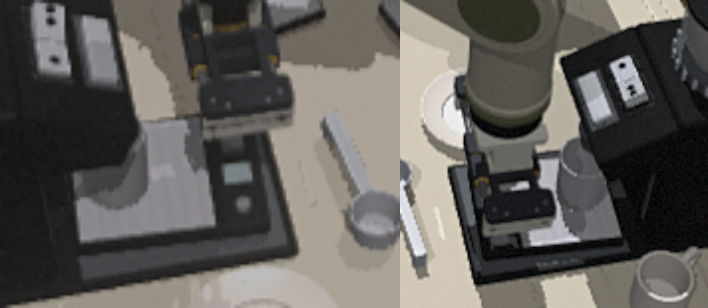

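The tip hovers over the tare key, about 29 mm above it and 5 mm too far left, and clear of the head and cup.

Call:
jog_arm(rows=[[[0,-0.028,0.04],[0,0,0]],[[0,-0.028,0.08],[0,0,0]],[[0,-0.028,0.11],[0,0,0]],[[0,-0.028,0.12],[0,0,0]],[[0,-0.028,0.12],[0,0,0]]])

```text
t: 3.25
tool_pos: [0.4658, -0.2508, 0.0441]
orientation: [-0.103, -3.139, -0.001]
force: [-0.2, 0.3, 0.1]
opening: 0.0008
gripper_force: 0.0
```

Call:
jog_arm(rows=[[[0,0,0.01],[0,0,0]],[[0,0,0.02],[0,0,0]],[[0,0,0.03],[0,0,0]],[[0,0,0.035],[0,0,0]],[[0,0,0.035],[0,0,0]]])

```text
t: 3.75
tool_pos: [0.4664, -0.2511, 0.0378]
orientation: [0.103, 3.14, -0.0]
force: [-0.3, -0.0, 2.5]
opening: 0.0006
gripper_force: 1.2
```

Call:
jog_arm(rows=[[[0,0,0.005],[0,0,0]],[[0,0,0.01],[0,0,0]],[[0,0,0.015],[0,0,0]],[[0,0,0.015],[0,0,0]]])

```text
t: 4.15
tool_pos: [0.4664, -0.2512, 0.0348]
orientation: [0.103, 3.139, -0.0]
force: [-0.9, 0.8, 5.0]
opening: 0.0008
gripper_force: 2.5
```

Call:
jog_arm(rows=[[[0,0,-0.05],[0,0,0]],[[0,0,-0.2],[0,0,0]],[[0,0,-0.45],[0,0,0]],[[0,0,-0.7],[0,0,0]],[[0,0,-0.95],[0,0,0]]])

```text
t: 4.65
tool_pos: [0.4655, -0.2506, 0.2266]
orientation: [-0.103, -3.139, -0.001]
force: [1.1, -0.5, -1.1]
opening: 0.0002
gripper_force: 0.0
```

```bash
cat >> h.py <<'E'
Rp=tool(-.045,.436); bar=np.array([.5715,-.2208,.2075]); n=-Rp.apply([0,0,1]); bead=bar+.04*-Rp.apply([1,0,0])-.021*Rp.apply([0,1,0])
E
python3 - <<'E'
from h import *
s=robot.read_state();print(s['tool_pos'],s['force'],bead,n)
print(plan(bead+.05*n+[-.04,0,0.03],Rp),plan(bead+.05*n,Rp))
E
```

```text
[ 0.46546581 -0.2505787   0.22657731] [ 1.10053242 -0.48856722 -1.08203749] [ 0.60677654 -0.2434098   0.22439268] [-0.42188954  0.01899785  0.90644818]
(array([-0.397,  0.067, -0.366]), array([-0.003, -0.278, -0.013])) (array([-0.597,  0.08 , -0.216]), array([-0.003, -0.278, -0.013]))
```

Call:
jog_arm(rows=[[[0,0,-0.25],[0,-0.09,0]],[[-0.1,0.02,-0.37],[0,-0.18,-0.013]],[[-0.3,0.067,-0.37],[0,-0.278,-0.013]],[[-0.397,0.067,-0.366],[-0.003,-0.278,-0.013]],[[-0.397,0.067,-0.366],[-0.003,-0.278,-0.013]]])

```text
t: 5.15
tool_pos: [0.5461, -0.2423, 0.2971]
orientation: [0.061, 2.705, -0.012]
force: [0.6, 0.2, 0.4]
opening: 0.0007
gripper_force: 0.0
```

Run:
```python
from h import *
s=robot.read_state();print(s['tool_pos'],s['force'],plan(bead+.03*n,Rp))
```

```text
[ 0.54610847 -0.24230662  0.29709024] [0.58201781 0.22600348 0.41405736] (array([-0.121,  0.008,  0.308]), array([ 0.001, -0.   , -0.   ]))
```

Call:
jog_arm(rows=[[[-0.1,0.01,0.05],[0,0,0]],[[-0.121,0.01,0.15],[0,0,0]],[[-0.121,0.01,0.25],[0,0,0]],[[-0.121,0.01,0.3],[0,0,0]],[[-0.121,0.01,0.3],[0,0,0]]])

```text
t: 5.65
tool_pos: [0.5928, -0.2424, 0.2516]
orientation: [0.06, 2.708, -0.011]
force: [-0.4, 0.0, -0.9]
opening: 0.0003
gripper_force: 0.0
```

Run:
```python
from h import *
for n_ in ('side','scene'):
    c=cam(n_); cv2.imwrite(f'pics/{n_}2.png',c['frame'][:,:,::-1])
a=cv2.imread('pics/scene2.png')[120:220,195:325]; b=cv2.imread('pics/side2.png')[230:380,340:490]
cv2.imwrite('pics/c2.png',np.hstack([cv2.resize(a,(440,338)),cv2.resize(b,(338,338))]))
s=robot.read_state();print(s['tool_pos'],s['force'],plan(bead+.011*n,Rp))
```

```text
[ 0.5934426  -0.24306069  0.25426082] [ 0.30988778 -0.22894122  0.65027029] (array([0.003, 0.001, 0.109]), array([0., 0., 0.]))
```

View pics/c2.png

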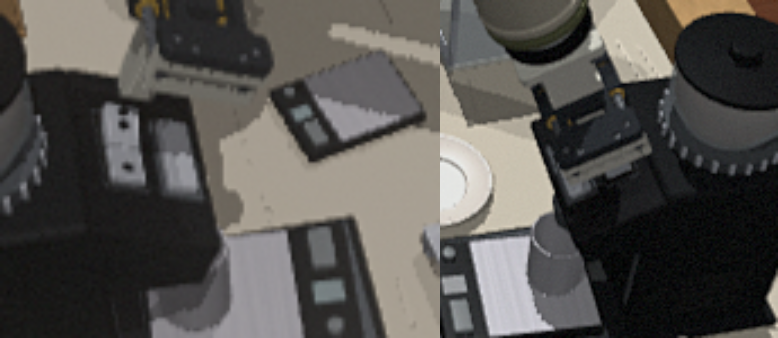

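The fingertips hover over the two-bead end, about 33 mm above the down level. The scale and cup have not moved.

Call:
jog_arm(rows=[[[0.003,0,0.03],[0,0,0]],[[0.003,0,0.06],[0,0,0]],[[0.003,0,0.09],[0,0,0]],[[0.003,0,0.11],[0,0,0]],[[0.003,0,0.11],[0,0,0]]])

```text
t: 6.25
tool_pos: [0.6024, -0.2434, 0.2329]
orientation: [0.061, 2.705, -0.013]
force: [-1.1, 0.3, 1.0]
opening: 0.0002
gripper_force: 0.4
```

Call:
jog_arm(rows=[[[0,0,0.01],[0,0,0]],[[0,0,0.02],[0,0,0]],[[0,0,0.03],[0,0,0]],[[0,0,0.04],[0,0,0]],[[0,0,0.04],[0,0,0]]])

```text
t: 6.75
tool_pos: [0.6059, -0.2437, 0.2263]
orientation: [0.061, 2.704, -0.013]
force: [-0.5, -1.5, 2.5]
opening: 0.0005
gripper_force: 1.0
```

Run:
```python
from h import *
s=robot.read_state();print(s['tool_pos'],s['force'],np.dot(s['force'],n),(Rp.inv().apply(s['tool_pos']-bead)*1e3).round(1))
```

```text
[ 0.60592872 -0.24367301  0.22625518] [-0.45311027 -1.51286394  2.45065494] 2.383813019744724 [-0.  -0.3 -2. ]
```

Call:
jog_arm(rows=[[[0,0,0.005],[0,0,0]],[[0,0,0.01],[0,0,0]],[[0,0,0.015],[0,0,0]],[[0,0,0.015],[0,0,0]]])

```text
t: 7.15
tool_pos: [0.6071, -0.2438, 0.2239]
orientation: [0.061, 2.704, -0.014]
force: [-4.2, -2.1, 5.3]
opening: 0.0002
gripper_force: 3.4
```

Call:
jog_arm(rows=[[[0,0,0.005],[0,0,0]],[[0,0,0.01],[0,0,0]],[[0,0,0.01],[0,0,0]]])

```text
t: 7.45
tool_pos: [0.6077, -0.2438, 0.2228]
orientation: [0.06, 2.704, -0.014]
force: [-8.8, -0.2, 9.3]
opening: 0.0006
gripper_force: 6.4
```

Call:
jog_arm(rows=[[[0,0,-0.04],[0,0,0]],[[0,0,-0.1],[0,0,0]],[[0,0,-0.25],[0,0,0]],[[0.3,0,-0.45],[0,0,0]],[[0.6,0,-0.6],[0,0,0]]])

```text
t: 7.95
tool_pos: [0.4869, -0.2375, 0.2788]
orientation: [0.058, 2.704, -0.013]
force: [-0.9, -0.8, 1.3]
opening: 0.0009
gripper_force: 0.0
```

Run:
```python
from h import *
for n_ in ('side','scene'):
    c=cam(n_); cv2.imwrite(f'pics/{n_}3.png',c['frame'][:,:,::-1])
a=cv2.imread('pics/scene3.png')[140:245,210:315]; b=cv2.imread('pics/side3.png')[265:400,315:450]
cv2.imwrite('pics/c3.png',np.hstack([cv2.resize(i,(400,400),interpolation=cv2.INTER_CUBIC) for i in(a,b)]))
s=robot.read_state();print(s['tool_pos'],s['force'],plan(bar+.03*n,Rp))
```

```text
[ 0.48381384 -0.23767232  0.2781403 ] [ 0.5880578   0.02172887 -0.16720212] (array([-0.244,  0.105,  0.354]), array([-0.001,  0.   , -0.   ]))
```

View pics/c3.png

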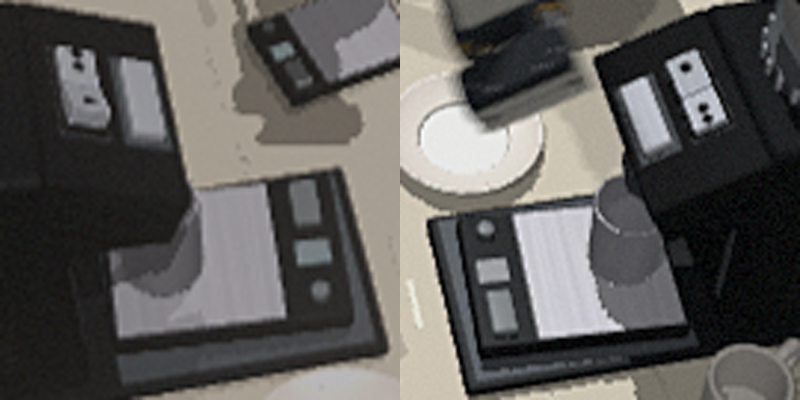

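The rocker has visibly tipped: its two-bead end lies flat and the one-bead end at scene (233,166) / side (411,287) stands up. I'll check how far it moved from the bead positions.

Run:
```python
from h import *
import pickle
S=pickle.load(open('scene.pkl','rb'));D=pickle.load(open('side.pkl','rb'))
def blob(f,u,v,r=2):
    g=cv2.imread(f,0).astype(float);u,v=int(round(u)),int(round(v));w=g[v-r:v+r+1,u-r:u+r+1];w=np.clip(np.percentile(w,75)-w,0,None)
    yy,xx=np.mgrid[v-r:v+r+1,u-r:u+r+1];return (w*xx).sum()/w.sum(),(w*yy).sum()/w.sum()
sc=lambda u,v:(210+u/3.81-.5,140+v/3.81-.5); sd=lambda u,v:(315+(u-400)/2.963-.5,265+v/2.963-.5)
for k,a,b in((0,(87,112),(688,68)),(3,(90,100),(685,67))):
    X,e=tri(S,blob(f'pics/scene{k}.png',*sc(*a)),D,blob(f'pics/side{k}.png',*sd(*b)))
    print('1bead',X.round(4),round(e,4),'rel centre mm',(Rp.inv().apply(X-bar-.04*-Rp.apply([1,0,0]))*1e3).round(1))
```

```text
1bead [ 0.6072 -0.2015  0.2276] 0.0002 rel centre mm [-0.  20.9 -3.5]
1bead [ 0.6043 -0.2051  0.233 ] 0.0003 rel centre mm [ 0.2 17.1 -9.6]
```

The one-bead end rose 6.1 of about 6.4 mm, so the rocker is fully over. Next is the start bar.

Call:
jog_arm(rows=[[[-0.2,0.1,0.05],[0,0,0]],[[-0.244,0.105,0.15],[0,0,0]],[[-0.244,0.105,0.25],[0,0,0]],[[-0.244,0.105,0.34],[0,0,0]],[[-0.244,0.105,0.34],[0,0,0]]])

```text
t: 8.55
tool_pos: [0.5607, -0.219, 0.2329]
orientation: [0.06, 2.709, -0.008]
force: [-0.7, 0.7, 1.0]
opening: 0.0005
gripper_force: 0.0
```

Run:
```python
from h import *
cam('side');cam('side')
s=robot.read_state();print(s['tool_pos'],s['force'],plan(bar+.007*n,Rp))
```

```text
[ 0.5612393  -0.22002321  0.2362397 ] [ 0.2170319  -0.68656389 -0.34223758] (array([ 0.014, -0.002,  0.117]), array([ 0.001, -0.   ,  0.   ]))
```

Call:
jog_arm(rows=[[[0.014,0,0.03],[0,0,0]],[[0.014,0,0.06],[0,0,0]],[[0.014,0,0.09],[0,0,0]],[[0.014,0,0.11],[0,0,0]],[[0.014,0,0.11],[0,0,0]]])

```text
t: 9.15
tool_pos: [0.5679, -0.2206, 0.2144]
orientation: [0.061, 2.705, -0.012]
force: [0.1, 0.2, -0.0]
opening: 0.0009
gripper_force: 0.0
```

Call:
jog_arm(rows=[[[0,0,0.01],[0,0,0]],[[0,0,0.02],[0,0,0]],[[0,0,0.03],[0,0,0]],[[0,0,0.035],[0,0,0]],[[0,0,0.035],[0,0,0]]])

```text
t: 9.65
tool_pos: [0.5712, -0.221, 0.2092]
orientation: [0.061, 2.704, -0.013]
force: [-0.6, -1.3, 1.4]
opening: 0.0003
gripper_force: 0.9
```

Call:
jog_arm(rows=[[[0,0,0.007],[0,0,0]],[[0,0,0.014],[0,0,0]],[[0,0,0.02],[0,0,0]],[[0,0,0.02],[0,0,0]]])

```text
t: 10.05
tool_pos: [0.5729, -0.2211, 0.2057]
orientation: [0.061, 2.704, -0.014]
force: [-3.5, 2.0, 5.9]
opening: 0.0007
gripper_force: 2.7
```

Call:
jog_arm(rows=[[[0,0,-0.05],[0,0,0]],[[0,0,-0.15],[0,0,0]],[[0.1,0,-0.3],[0,0,0]],[[0.3,0,-0.5],[0,0,0]],[[0.4,0,-0.6],[0,0,0]]])

```text
t: 10.55
tool_pos: [0.448, -0.215, 0.2816]
orientation: [0.059, 2.704, -0.014]
force: [0.2, -1.9, 0.7]
opening: 0.0006
gripper_force: 0.0
```

Call:
jog_arm(rows=[[[0,0,0],[0,0,0]],[[0,0,0],[0,0,0]],[[0,0,0],[0,0,0]]])

```text
t: 10.85
tool_pos: [0.4499, -0.2154, 0.2798]
orientation: [0.061, 2.705, -0.013]
force: [-0.1, 0.0, 0.5]
opening: 0.0005
gripper_force: 0.0
```

Run:
```python
from h import *
for n_ in ('side','scene'):
    c=cam(n_); cv2.imwrite(f'pics/{n_}4.png',c['frame'][:,:,::-1])
a=cv2.imread('pics/scene4.png')[140:245,210:315]; b=cv2.imread('pics/side4.png')[265:400,315:450]
cv2.imwrite('pics/c4.png',np.hstack([cv2.resize(i,(400,400),interpolation=cv2.INTER_CUBIC) for i in(a,b)]))
s=robot.read_state();print(s['t'],s['tool_pos'],s['force'])
```

```text
10.95 [ 0.44995587 -0.2150902   0.27924855] [-0.42811645 -0.22423765 -0.21095384]
```

View pics/c4.png

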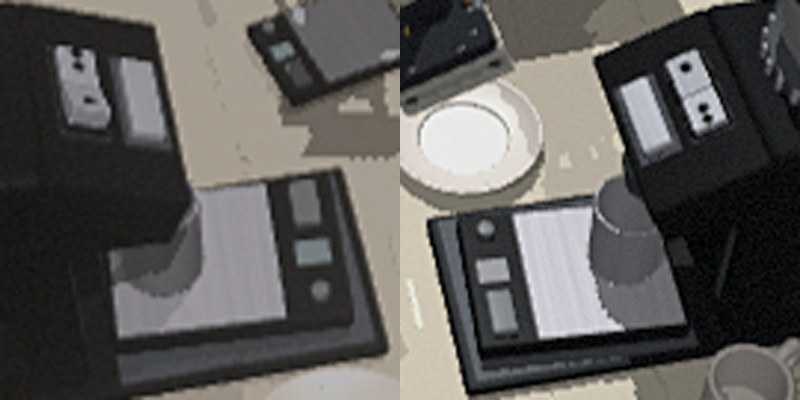

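The bar is released, the rocker is on its two-bead end, the scale and cup are where they were, and the arm is clear.

```bash
python3 -c "from plant import robot; print(robot.close_job())"
```

```text
the job is handed in; nothing more can be done
None
```

I pressed and released the tare key, rocked the dose switch fully over to its two-bead end, then pressed and released the start bar; the scale and cup did not move, and I handed the job in at about 11 s (no verdict was returned).

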